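Gauge the sample tube in the bench caliper

ROBOT

A 6-joint arm with a two-finger parallel gripper is mounted at the origin on the work surface. World frame = base frame: x ahead of the robot, y to its left, z up, the work surface at z = 0. Lengths are in m, angles in rad, forces in N, time in s.
With the tool pointing down it reaches from about 0.375 to 0.975 m from the base axis. Payload 3.8 kg.
Tool frame: the origin (TCP) lies at the centre of the arm's flange, where the gripper is bolted on; the fingertips stand 166 mm ahead of it and the grasp point (between the pads) lies 147 mm ahead of it (manip.grasp_offset is the distance from the TCP to the grasp point, in m); z points along the fingers, y is the line along which they close (so a half turn about z gives the same grasp; the last joint's range is limited). The gripper opens to 88 mm and grips with 3 to 60 N. Pads are 18 mm wide; open, the fingers measure 123 mm over their backs; the gripper's body (75 mm by 187 mm) begins 45 mm behind the grasp point.
Start: joints at [1.102, 0.264, 1.604, -0, 1.274, -0.037], TCP at [0.282, 0.613, 0.405] pointing down, gripper open.
Joint ranges: [-2.63, 2.63], [-0.94, 2.18], [0.31, 2.57], [-1.31, 4.45], [0, 2.66], [-2.55, 2.55]. Speed limits (rad/s): [2.57, 2.57, 3.14, 3.14, 3.14, 3.14].

INTERFACE

Orientations are given as a unit quaternion [w, x, y, z].
In Python, from plant import manip gives the robot as it stands.
- The arm moves only by the tool step_arm, never from a script. Its argument "increments" is a list of rows, each an object of numbers: "jaw": the closure, from 0 (fully open) to 1 (shut); "tx", "ty", "tz": the shift along the tool's x, y, z in m; "wx", "wy", "wz": the turn, a rotation vector about the tool's x, y, z in degrees. In form: [{"jaw": .., "tx": .., "ty": .., "tz": .., "wx": .., "wy": .., "wz": ..}, ...]. A call has 1 to 8 rows; each row shifts and turns the commanded pose from where the row before left it, along the tool's axes as they then stand; what a row does not reach is not made up. A row lasts 1/10 s, in which the tool goes at most 50 mm and 8.59 degrees, less where a joint would pass 70% of its speed; a pose out of reach is approached as far as the arm can. A call is refused whole if a number of a shift passes 0.05 or a number of a turn 8.59, either way. A call with a gripper value outside its range is refused whole. The fingers move at their own pace and stop on an object; "newtons" is the grip in N (left out, the last holds). Time passes only in rows, so rows that do not move let the fingers close. It gives the time, the measured TCP pose, the force, the opening and the grip force at its end, in the units of the state.
- manip.state(): the state, without advancing time (a new reading comes with each control period).
- manip.camera(name): name is "scene" or "top" or "wrist"; returns (picture, depth): 420x560x3 uint8, red, green, blue; 420x560 float32, m along the optical axis (not along the pixel's ray), 0 where there is no reading.
- manip.calibration(name): a dict with "camera_matrix" (3x3 intrinsics, pixels), "extrinsics" (4x4, takes a point from camera to world coordinates); the wrist camera has in their place "tool_from_camera" (4x4, takes a point from camera to tool coordinates, whose origin is the TCP and whose axes are the flange's). Camera axes: x right, y down, z forward; pixel columns grow to the right and rows downward; lengths in m; the calibration is good to about 2 mm. The wrist camera is an equidistant fisheye: a pixel r from the principal point sees the ray r / f radians off the axis. A picture is of the moment at which its call begins: read the wrist's pose just before it. calibration takes no time and is no camera call.
- manip.sign_off(): hands the job in; it is judged then, once.
The state is a dict: "t": time; "q": joint angles; "dq": joint speeds; "effort": joint torques, N m; "ee_pos": TCP position; "ee_rot": TCP orientation; "ft_force": force on the tool from outside, world axes, zero at the start; "moment": the same for the moment, N m; "gripper_width": finger opening in m; "finger_force": force on a finger pad.
Only numpy, scipy, OpenCV 4.12 (cv2) and the standard library are available. Lean on these libraries where they do the work, as an engineer would, in place of code of your own. Each camera call takes 0.05 s, during which the arm holds its last target. There are 200 camera calls.

TASK

Three bare metal pieces of the same height stand on the glovebox bench: a hollow tube, a solid rod and a square block. Stand the hollow tube upright on the bench caliper's base plate between its two jaws, then slide the moving jaw up until the tube is held in contact between both jaws, keeping the moving jaw square (not twisted) all the while. Let go and leave the tube standing there, with the jaw closed on it.

Things in the scene. Friction and masses are not known exactly. Their poses are not given: they have to be found in the camera images.
- tube_center (a point): Centre (half-way up) of the hollow tube to gauge: bare aluminium, 40 mm outside diameter, 26 mm bore, 75 mm tall, 0.1 to 0.2 kg, standing upright on the bench. A solid rod (40 mm diameter) and a square block (40 x 40 mm), both 75 mm tall and of the same metal, stand nearby and are not wanted; which stands where varies.
- caliper: Bench caliper, bolted down. Origin: middle of its grey base plate's underside (180 mm along x, 320 along y, 12 thick; the tube stands on it). The fixed jaw's face is at y = +65 mm and looks to -y; the moving jaw slides to +y. Faces span x = -25 to +25 mm, jaw tops at z = 57 mm. Beam along y at x = +62 mm, 16 wide, top at z = 36. A tube touching the fixed jaw has its axis at y = +45 mm.
- jaw (a joint): Travel of the moving jaw in m along the caliper's +y, 0 = fully open, up to 0.125. The gap between the two faces is 0.130 minus this value; it reads 0.090 when the jaws are closed on the 40 mm tube. It stays where it is left; about 2.5 N of friction.
- jaw_grip (a point): Grip point on the moving jaw's steel post, 18 x 18 mm, sides along caliper x and y, on the black carriage over the beam; post clear from z = 57 to 98 mm, this point on its axis at 80 mm, at caliper x = +62 mm, 30 mm behind (-y of) the moving face. Its axes are the jaw's, parallel to the caliper's when square. The jaw twists about the post against a centring spring (12 N m/rad) if shoved hard.
Things that resemble listed ones, but are neither listed nor needed, are in the scene too. What is shaped like the part that bears tube_center but yellow is not meant.

How it is judged:
By the outcome, as a careful person would: the job done as asked, in the order asked, and still so for the second after the job is handed in, with the robot touching nothing.
It also fails if it takes over 48 s, if anything falls off the work surface, if the arm or the gripper's body presses on something with over 40 N, if the wrist force passes 120 N, or if a joint passes its speed limit or range.

## Working session

There is one attempt and no reset: what is moved stays moved. The work goes in short steps, Python scripts to look and compute and a tool call to move; the robot and the scene stay as the last step left them, time stands still between calls to the robot, and variables do not carry over. Pictures are saved under pics/ and viewed, at most 10 in all, crops included, and the job is handed in when it is done.

Besides the shell and the picture viewer there is one more tool, called after ">>>" in YAML: its name, and indented under it one key for each argument. step_arm: Moves the arm, as the interface text tells. Its arguments: {"type":"object","properties":{"increments":{"type":"array"},"newtons":{"type":"number"}},"required":["increments"]}

```bash
mkdir -p pics; ls
python3 - <<'E'
from plant import manip
import cv2,numpy as np
np.set_printoptions(precision=4,suppress=True)
for n in("scene","top"):
    p,d=manip.camera(n); cv2.imwrite(f"pics/{n}0.png",p[:,:,::-1]); np.save(f"{n}d.npy",d)
    print(n,manip.calibration(n))
print(manip.calibration("wrist")); print(manip.state())
E
```

```text
pics
scene {'camera_matrix': array([[399.4655,   0.    , 285.9064],
       [  0.    , 399.4655, 208.0705],
       [  0.    ,   0.    ,   1.    ]]), 'extrinsics': array([[-0.3639,  0.5491, -0.7523,  1.0671],
       [ 0.9312,  0.2319, -0.2812,  0.1847],
       [ 0.0201, -0.8029, -0.5957,  0.5704],
       [ 0.    ,  0.    ,  0.    ,  1.    ]])}
top {'camera_matrix': array([[444.9616,   0.    , 284.6371],
       [  0.    , 444.9616, 211.8498],
       [  0.    ,   0.    ,   1.    ]]), 'extrinsics': array([[ 0.0241, -0.992 ,  0.1241,  0.4011],
       [-0.9989, -0.0289, -0.0372, -0.0327],
       [ 0.0405, -0.123 , -0.9916,  0.8431],
       [ 0.    ,  0.    ,  0.    ,  1.    ]])}
{'camera_matrix': array([[325.1923,   0.    , 278.1451],
       [  0.    , 325.1923, 210.2653],
       [  0.    ,   0.    ,   1.    ]]), 'tool_from_camera': array([[-0.0007, -0.9648, -0.2629,  0.0672],
       [ 1.    , -0.0006, -0.0006, -0.0013],
       [ 0.0005, -0.2629,  0.9648,  0.0199],
       [ 0.    ,  0.    ,  0.    ,  1.    ]])}
{'t': 0.1, 'q': array([ 1.1021,  0.2647,  1.6052, -0.    ,  1.2737, -0.0369]), 'dq': array([-0.0008, -0.0018, -0.0031,  0.0017, -0.0002, -0.0004]), 'effort': array([  0.0009, -50.3617, -35.8072,   0.0732,   0.0233,  -0.0001]), 'ee_pos': array([0.2824, 0.6128, 0.4035]), 'ee_rot': array([-0.0003,  0.2142,  0.9768, -0.001 ]), 'ft_force': array([-0.0938, -0.2219,  0.4089]), 'moment': array([-0.0069,  0.0022,  0.0402]), 'finger_force': 0.0, 'gripper_width': 0.08801009331712903}
```

View pics/top0.png

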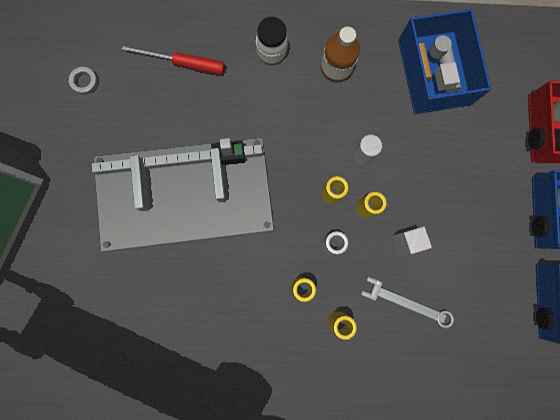

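View pics/scene0.png

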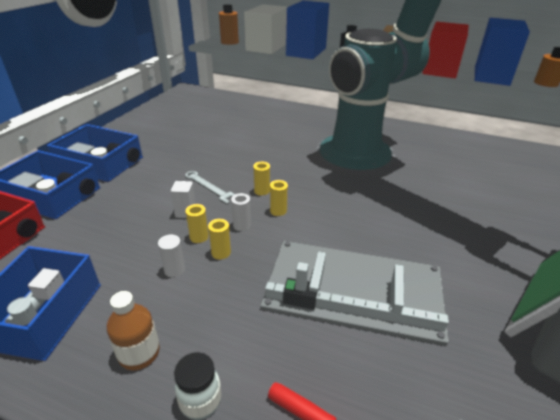

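The top view shows the bare ring (hollow tube) at (337,242), the rod at (371,145), the block at (417,240) and the yellow decoys around them. The caliper plate is centred near (183,195), with the fixed jaw at (140,182) and the moving jaw and post at about (225,147).

```bash
cat > h.py <<'E'
import numpy as np,cv2
from plant import manip
np.set_printoptions(precision=4,suppress=True)
def cast(n,uv,z):
    c=manip.calibration(n);K,T=c["camera_matrix"],c["extrinsics"]
    r=T[:3,:3]@np.linalg.inv(K)@np.array([uv[0],uv[1],1.]);o=T[:3,3]
    return (o+r*(z-o[2])/r[2])[:2]
def cloud(n,d):
    c=manip.calibration(n);K,T=c["camera_matrix"],c["extrinsics"]
    v,u=np.mgrid[:420,:560];r=np.stack([(u-K[0,2])/K[0,0],(v-K[1,2])/K[1,1],np.ones_like(d)],-1)*d[...,None]
    return r@T[:3,:3].T+T[:3,3]
E
python3 - <<'E'
from h import *
P=cloud("top",np.load("topd.npy"))
im=cv2.imread("pics/top0.png");Z=P[...,2]
win=np.zeros(Z.shape,bool);win[130:260,85:280]=1
def reg(lo,hi,w):
    m=((Z>lo)&(Z<hi)&w).astype(np.uint8);n,l,s,c=cv2.connectedComponentsWithStats(m)
    for i in range(1,n):
        if s[i,4]>15:
            p=P[l==i][:,:2].astype(np.float32);print((lo,hi),s[i],P[l==i].mean(0),cv2.minAreaRect(p))
reg(.006,.018,win)
reg(.042,.062,win);reg(.075,.13,win)
w2=np.zeros(Z.shape,bool);w2[215:270,310:365]=1
reg(.06,.09,w2); print("bench",np.median(Z[350:400,400:500]))
hsv=cv2.cvtColor(im,cv2.COLOR_BGR2HSV)
m=((hsv[...,2]>150)&w2).astype(np.uint8);cs,_=cv2.findContours(m,cv2.RETR_EXTERNAL,cv2.CHAIN_APPROX_NONE)
c=max(cs,key=cv2.contourArea);e=cv2.fitEllipse(c);print(e,cast("top",e[0],.075))
cv2.imwrite("pics/crop0.png",cv2.resize(im[125:265,80:290],None,fx=3.8,fy=3.8,interpolation=2))
E
```

```text
(0.006, 0.018) [   95   138   179   114 12270] [0.5154 0.1241 0.013 ] ((0.5349992513656616, 0.1277293860912323), (0.17959919571876526, 0.3199325501918793), 8.742929458618164)
(0.006, 0.018) [ 94 143 117  20 727] [0.6108 0.1879 0.0132] ((0.6107338070869446, 0.1892642229795456), (0.013803590089082718, 0.21975022554397583), 8.424152374267578)
(0.042, 0.062) [210 140  35  60 835] [0.5851 0.0503 0.0536] ((0.5762255191802979, 0.04047717899084091), (0.1047322079539299, 0.058955736458301544), 8.431600570678711)
(0.042, 0.062) [130 155  16  54 572] [0.546  0.2009 0.0563] ((0.5466258525848389, 0.2024475783109665), (0.0946866050362587, 0.016232598572969437), 8.760809898376465)
(0.075, 0.13) [220 138  12  14 145] [0.6082 0.0442 0.0953] ((0.6101058125495911, 0.04452328383922577), (0.018219327554106712, 0.017703276127576828), 5.6137800216674805)
(0.06, 0.09) [324 231  24  23 279] [ 0.4472 -0.1522  0.0741] ((0.44720688462257385, -0.15203329920768738), (0.03845744580030441, 0.03837183490395546), 89.94910430908203)
bench 0.00026880389752226286
((336.44476318359375, 242.3908233642578), (21.20851707458496, 21.560110092163086), 150.23622131347656) [ 0.4465 -0.1527]
```

View pics/crop0.png

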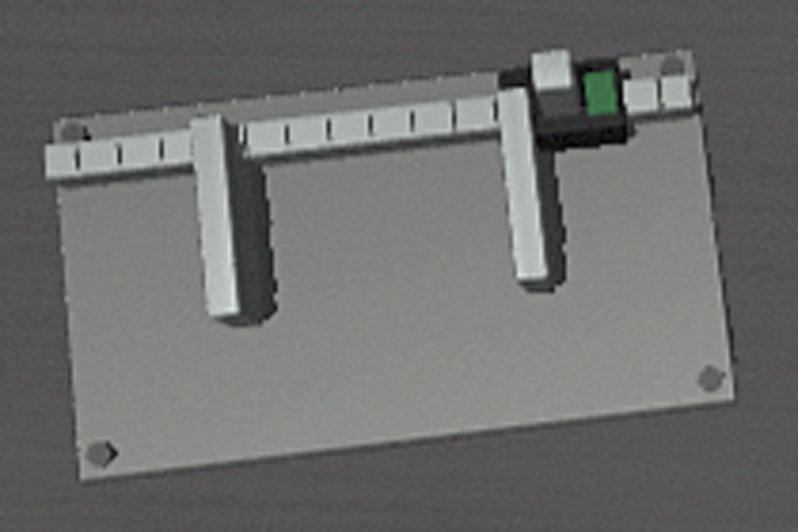

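The crop confirms the caliper. The plate is centred at (0.535, 0.128) with yaw about +8.7°, and the jaw is fully open. The post sits at (0.610, 0.0445). I'll align tool y with caliper x, so that tool x matches caliper y, and use that one orientation throughout.

>>> step_arm:
  increments:
    - {"wz": 8.1,"jaw": 0.25}
    - {"wz": 8.1,"jaw": 0.25}
    - {"wz": 8.1,"jaw": 0.25}
    - {"wz": 8.1,"jaw": 0.25}
    - {"wz": 8.1,"jaw": 0.25}
    - {"wz": 8.1,"jaw": 0.25}
    - {"wz": 8.0,"jaw": 0.25}
  newtons: 25

```text
validation failed for argument at $.in...
```

```bash
cat >> h.py <<'E'
from scipy.spatial.transform import Rotation as Ro
YAW=8.7
def need(xy,zg):
    "shift (tool axes, mm) to bring the grasp point to xy,zg; turn (deg, tool) to square up"
    s=manip.state();R=Ro.from_quat(s["ee_rot"],scalar_first=True)
    a=np.radians(YAW);y=np.array([np.cos(a),np.sin(a),0]);z=np.array([0,0,-1.])
    G=Ro.from_matrix(np.stack([np.cross(y,z),y,z],1))
    tgt=np.array([*xy,zg+.147])
    print("t",s["t"],"pos",s["ee_pos"],"shift mm",1e3*R.inv().apply(tgt-s["ee_pos"]),"turn",(R.inv()*G).as_rotvec(degrees=True),"w",s["gripper_width"],"ft",s["ft_force"],s["moment"])
E
python3 -c "
from h import *
need((.447,-.1523),.055)"
```

```text
t 0.1 pos [0.2824 0.6128 0.4035] shift mm [-469.7482 -625.5198  202.7355] turn [-0.1089  0.0536 56.5581] w 0.08801009331712903 ft [-0.0938 -0.2219  0.4089] [-0.0069  0.0022  0.0402]
```

>>> step_arm:
  increments:
    - {"jaw": 0.25,"tx": 0,"ty": 0,"tz": 0,"wx": 0,"wy": 0,"wz": 8.1}
    - {"jaw": 0.25,"tx": 0,"ty": 0,"tz": 0,"wx": 0,"wy": 0,"wz": 8.1}
    - {"jaw": 0.25,"tx": 0,"ty": 0,"tz": 0,"wx": 0,"wy": 0,"wz": 8.1}
    - {"jaw": 0.25,"tx": 0,"ty": 0,"tz": 0,"wx": 0,"wy": 0,"wz": 8.1}
    - {"jaw": 0.25,"tx": 0,"ty": 0,"tz": 0,"wx": 0,"wy": 0,"wz": 8.1}
    - {"jaw": 0.25,"tx": 0,"ty": 0,"tz": 0,"wx": 0,"wy": 0,"wz": 8.1}
    - {"jaw": 0.25,"tx": 0,"ty": 0,"tz": 0,"wx": 0,"wy": 0,"wz": 8.0}
  newtons: 25

```text
t: 0.8
ee_pos: [0.2824, 0.6129, 0.4039]
ee_rot: [0.0, 0.654, 0.757, -0.001]
ft_force: [0.9, -0.4, -1.1]
gripper_width: 0.0659
finger_force: 0.0
```

```bash
python3 -c "
from h import *
need((.447,-.1523),.055)"
```

```text
t 0.8 pos [0.2824 0.6129 0.4039] shift mm [-780.7058   52.1628  202.746 ] turn [-0.0434  0.0635 -0.371 ] w 0.06588357536119695 ft [ 0.9444 -0.4425 -1.0673] [-0.036   0.0465 -0.0463]
```

>>> step_arm:
  increments:
    - {"jaw": 0.25,"tx": -0.02,"ty": 0.005,"tz": 0,"wx": 0,"wy": 0,"wz": 0}
    - {"jaw": 0.25,"tx": -0.04,"ty": 0.005,"tz": 0,"wx": 0,"wy": 0,"wz": 0}
    - {"jaw": 0.25,"tx": -0.045,"ty": 0.005,"tz": 0,"wx": 0,"wy": 0,"wz": 0}
    - {"jaw": 0.25,"tx": -0.045,"ty": 0.005,"tz": 0,"wx": 0,"wy": 0,"wz": 0}
    - {"jaw": 0.25,"tx": -0.045,"ty": 0.005,"tz": 0,"wx": 0,"wy": 0,"wz": 0}
    - {"jaw": 0.25,"tx": -0.045,"ty": 0.005,"tz": 0,"wx": 0,"wy": 0,"wz": 0}
    - {"jaw": 0.25,"tx": -0.045,"ty": 0.005,"tz": 0,"wx": 0,"wy": 0,"wz": 0}
    - {"jaw": 0.25,"tx": -0.045,"ty": 0.005,"tz": 0,"wx": 0,"wy": 0,"wz": 0}

```text
t: 1.6
ee_pos: [0.3716, 0.291, 0.4043]
ee_rot: [0.0, 0.651, 0.759, -0.0]
ft_force: [0.5, -0.1, 0.0]
gripper_width: 0.066
finger_force: 0.0
```

>>> step_arm:
  increments:
    - {"jaw": 0.25,"tx": -0.045,"ty": 0.005,"tz": 0,"wx": 0,"wy": 0,"wz": 0}
    - {"jaw": 0.25,"tx": -0.045,"ty": 0.005,"tz": 0,"wx": 0,"wy": 0,"wz": 0}
    - {"jaw": 0.25,"tx": -0.045,"ty": 0,"tz": 0,"wx": 0,"wy": 0,"wz": 0}
    - {"jaw": 0.25,"tx": -0.045,"ty": 0,"tz": 0,"wx": 0,"wy": 0,"wz": 0}
    - {"jaw": 0.25,"tx": -0.045,"ty": 0,"tz": 0,"wx": 0,"wy": 0,"wz": 0}
    - {"jaw": 0.25,"tx": -0.045,"ty": 0,"tz": 0,"wx": 0,"wy": 0,"wz": 0}
    - {"jaw": 0.25,"tx": -0.04,"ty": 0,"tz": 0.03,"wx": 0,"wy": 0,"wz": 0}
    - {"jaw": 0.25,"tx": -0.03,"ty": 0,"tz": 0.03,"wx": 0,"wy": 0,"wz": 0}

```text
t: 2.4
ee_pos: [0.4331, -0.0441, 0.3451]
ee_rot: [0.002, 0.652, 0.758, 0.001]
ft_force: [0.4, -0.1, -0.2]
gripper_width: 0.0659
finger_force: 0.0
```

```bash
python3 -c "
from h import *
need((.447,-.1523),.055)"
```

```text
t 2.4 pos [ 0.4331 -0.0441  0.3451] shift mm [-108.8031   -2.9133  143.2754] turn [ 0.1961  0.0851 -0.129 ] w 0.06585904715937158 ft [ 0.3948 -0.1088 -0.2119] [-0.0425  0.0524  0.018 ]
```

>>> step_arm:
  increments:
    - {"jaw": 0.25,"tx": -0.04,"ty": -0.003,"tz": 0.02,"wx": 0,"wy": 0,"wz": 0}
    - {"jaw": 0.25,"tx": -0.04,"ty": 0,"tz": 0.02,"wx": 0,"wy": 0,"wz": 0}
    - {"jaw": 0.25,"tx": -0.02,"ty": 0,"tz": 0.01,"wx": 0,"wy": 0,"wz": 0}
    - {"jaw": 0.25,"tx": -0.009,"ty": 0,"tz": 0,"wx": 0,"wy": 0,"wz": 0}
    - {"jaw": 0.25,"tx": 0,"ty": 0,"tz": 0,"wx": 0,"wy": 0,"wz": 0}
    - {"jaw": 0.25,"tx": 0,"ty": 0,"tz": 0,"wx": 0,"wy": 0,"wz": 0}

```text
t: 3.0
ee_pos: [0.4464, -0.1495, 0.2953]
ee_rot: [0.0, 0.652, 0.758, 0.0]
ft_force: [0.4, -0.8, 0.3]
gripper_width: 0.066
finger_force: 0.0
```

```bash
cat >> h.py <<'E'
def wcloud():
    s=manip.state();p,d=manip.camera("wrist");c=manip.calibration("wrist");K,T=c["camera_matrix"],c["tool_from_camera"]
    v,u=np.mgrid[:420,:560];x=(u-K[0,2])/K[0,0];y=(v-K[1,2])/K[1,1];r=np.hypot(x,y)+1e-9
    k=np.tan(np.minimum(r,1.4))/r
    P=np.stack([x*k,y*k,np.ones_like(x)],-1)*d[...,None]
    P=P@T[:3,:3].T+T[:3,3];R=Ro.from_quat(s["ee_rot"],scalar_first=True).as_matrix()
    P=P@R.T+s["ee_pos"];P[d==0]=np.nan
    return p[...,::-1].copy(),P
E
python3 - <<'E'
from h import *
need((.447,-.1523),.055)
p,P=wcloud();cv2.imwrite("pics/w1.png",p)
m=(np.abs(P[...,2]-.075)<.006)&(np.hypot(P[...,0]-.447,P[...,1]+.1523)<.035)
print(m.sum(),P[m].mean(0),cv2.minAreaRect(P[m][:,:2].astype(np.float32)),cv2.minEnclosingCircle(P[m][:,:2].astype(np.float32)))
E
```

```text
t 3.0 pos [ 0.4464 -0.1495  0.2953] shift mm [-2.8524  0.0972 93.3257] turn [ 0.0379 -0.006  -0.0403] w 0.06600628196214312 ft [ 0.4304 -0.8329  0.3221] [-0.0411  0.0631 -0.0063]
1664 [ 0.4461 -0.1533  0.0745] ((0.44640859961509705, -0.15429386496543884), (0.03878418728709221, 0.03871695324778557), 55.156898498535156) ((0.44619935750961304, -0.1543547809123993), 0.020067257806658745)
```

View pics/w1.png

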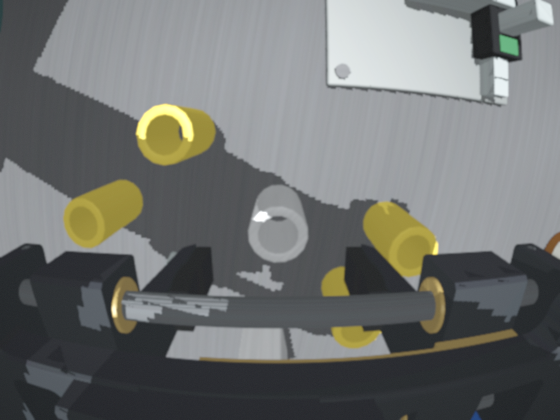

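The wrist view shows the open bore at (278,235) between the fingers, with the yellow tubes clear of both. Descending and gripping.

>>> step_arm:
  increments:
    - {"jaw": 0.25,"tx": -0.005,"ty": -0.001,"tz": 0.01,"wx": 0,"wy": 0,"wz": 0}
    - {"jaw": 0.25,"tx": 0,"ty": 0,"tz": 0.025,"wx": 0,"wy": 0,"wz": 0}
    - {"jaw": 0.25,"tx": 0,"ty": 0,"tz": 0.025,"wx": 0,"wy": 0,"wz": 0}
    - {"jaw": 0.25,"tx": 0,"ty": 0,"tz": 0.023,"wx": 0,"wy": 0,"wz": 0}
    - {"jaw": 0.25,"tx": 0,"ty": 0,"tz": 0.01,"wx": 0,"wy": 0,"wz": 0}
    - {"jaw": 0.25,"tx": 0,"ty": 0,"tz": 0,"wx": 0,"wy": 0,"wz": 0}
    - {"jaw": 0.6,"tx": 0,"ty": 0,"tz": 0,"wx": 0,"wy": 0,"wz": 0}
    - {"jaw": 0.8,"tx": 0,"ty": 0,"tz": 0,"wx": 0,"wy": 0,"wz": 0}
  newtons: 25

```text
t: 3.85
ee_pos: [0.4468, -0.1553, 0.203]
ee_rot: [0.001, 0.652, 0.759, 0.0]
ft_force: [-0.0, -0.5, -0.3]
gripper_width: 0.0526
finger_force: 0.0
```

>>> step_arm:
  increments:
    - {"jaw": 0.8,"tx": 0,"ty": 0,"tz": 0,"wx": 0,"wy": 0,"wz": 0}
    - {"jaw": 0.8,"tx": 0,"ty": 0,"tz": 0,"wx": 0,"wy": 0,"wz": 0}
    - {"jaw": 0.8,"tx": 0,"ty": 0,"tz": 0,"wx": 0,"wy": 0,"wz": 0}

```text
t: 4.15
ee_pos: [0.4467, -0.1554, 0.2028]
ee_rot: [0.001, 0.652, 0.758, 0.0]
ft_force: [0.7, 0.7, 4.7]
gripper_width: 0.0395
finger_force: 25.0
```

```bash
python3 -c "
from h import *
need((.5293,.1652),.068)"
```

```text
t 4.15 pos [ 0.4467 -0.1554  0.2028] shift mm [304.4787 129.9454 -12.3063] turn [ 0.1134  0.0628 -0.0452] w 0.03951157118249491 ft [0.7072 0.7083 4.6934] [-0.0003  0.0676 -0.0019]
```

>>> step_arm:
  increments:
    - {"jaw": 0.8,"tx": 0,"ty": 0,"tz": -0.01,"wx": 0,"wy": 0,"wz": 0}
    - {"jaw": 0.8,"tx": 0,"ty": 0,"tz": -0.025,"wx": 0,"wy": 0,"wz": 0}
    - {"jaw": 0.8,"tx": 0,"ty": 0,"tz": -0.035,"wx": 0,"wy": 0,"wz": 0}
    - {"jaw": 0.8,"tx": 0,"ty": 0,"tz": -0.03,"wx": 0,"wy": 0,"wz": 0}
    - {"jaw": 0.8,"tx": 0.01,"ty": 0.005,"tz": -0.01,"wx": 0,"wy": 0,"wz": 0}
    - {"jaw": 0.8,"tx": 0.03,"ty": 0.015,"tz": 0,"wx": 0,"wy": 0,"wz": 0}
    - {"jaw": 0.8,"tx": 0.04,"ty": 0.015,"tz": 0,"wx": 0,"wy": 0,"wz": 0}
    - {"jaw": 0.8,"tx": 0.04,"ty": 0.015,"tz": 0,"wx": 0,"wy": 0,"wz": 0}

```text
t: 4.95
ee_pos: [0.477, -0.0273, 0.3111]
ee_rot: [-0.0, 0.652, 0.758, -0.0]
ft_force: [1.4, -1.4, -2.3]
gripper_width: 0.0394
finger_force: 25.0
```

>>> step_arm:
  increments:
    - {"jaw": 0.8,"tx": 0.04,"ty": 0.02,"tz": 0,"wx": 0,"wy": 0,"wz": 0}
    - {"jaw": 0.8,"tx": 0.04,"ty": 0.02,"tz": 0,"wx": 0,"wy": 0,"wz": 0}
    - {"jaw": 0.8,"tx": 0.04,"ty": 0.02,"tz": 0,"wx": 0,"wy": 0,"wz": 0}
    - {"jaw": 0.8,"tx": 0.03,"ty": 0.01,"tz": 0,"wx": 0,"wy": 0,"wz": 0}
    - {"jaw": 0.8,"tx": 0.02,"ty": 0.01,"tz": 0,"wx": 0,"wy": 0,"wz": 0}
    - {"jaw": 0.8,"tx": 0.01,"ty": 0,"tz": 0,"wx": 0,"wy": 0,"wz": 0}
    - {"jaw": 0.8,"tx": 0,"ty": 0,"tz": 0,"wx": 0,"wy": 0,"wz": 0}
    - {"jaw": 0.8,"tx": 0,"ty": 0,"tz": 0,"wx": 0,"wy": 0,"wz": 0}

```text
t: 5.75
ee_pos: [0.5286, 0.1607, 0.311]
ee_rot: [-0.0, 0.652, 0.759, -0.001]
ft_force: [-1.6, 0.4, -0.7]
gripper_width: 0.0394
finger_force: 25.0
```

Run:
```python
from h import *
need((.5293,.1653),.068)
p,P=wcloud();cv2.imwrite("pics/w2.png",p)
a=np.radians(8.7);X=P[...,0]-.535;Y=P[...,1]-.1277
C=np.stack([X*np.cos(a)+Y*np.sin(a),-X*np.sin(a)+Y*np.cos(a)],-1)
Z=P[...,2]
m=(Z>.048)&(Z<.063)&(C[...,1]>.04)&(C[...,1]<.1)&(np.abs(C[...,0])<.1)
print("fixed jaw",m.sum(),[cv2.minAreaRect(C[m].astype(np.float32)) if m.sum() else 0])
m=(Z>.048)&(Z<.063)&(C[...,1]>-.1)&(C[...,1]<-.04)&(np.abs(C[...,0])<.04)
print("moving",m.sum(),[cv2.minAreaRect(C[m].astype(np.float32)) if m.sum() else 0])
m=(Z>.09)&(Z<.106)&(C[...,1]>-.13)&(C[...,1]<-.05)&(np.abs(C[...,0]-.06)<.03)
print("post",m.sum(),[cv2.minAreaRect(C[m].astype(np.float32)) if m.sum() else 0])
```

```text
t 5.75 pos [0.5286 0.1607 0.311 ] shift mm [ 4.5471  1.5636 95.9475] turn [-0.1014  0.0363 -0.0195] w 0.039374014943193904 ft [-1.6242  0.4497 -0.7214] [-0.0568  0.0387 -0.0063]
fixed jaw 2674 [((0.022327139973640442, 0.07050636410713196), (0.015722041949629784, 0.09499434381723404), 89.80220794677734)]
moving 177 [((0.007458120584487915, -0.07581217586994171), (0.06472412496805191, 0.0100929606705904), 2.039442777633667)]
post 0 [0]
```

View pics/w2.png

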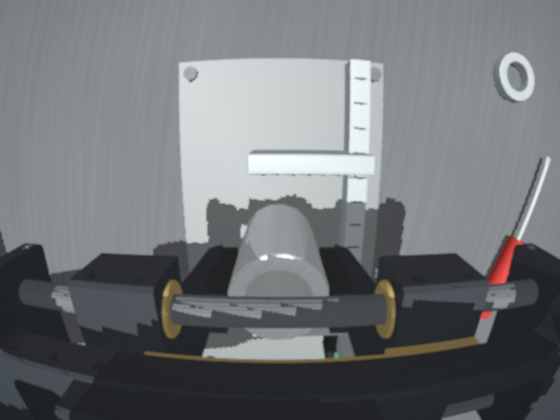

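The tube hangs between the jaws, and the fixed jaw at (310,162) is clear ahead of it. Lowering.

>>> step_arm:
  increments:
    - {"jaw": 0.8,"tx": 0.001,"ty": 0.0015,"tz": 0.015,"wx": 0,"wy": 0,"wz": 0}
    - {"jaw": 0.8,"tx": 0,"ty": 0,"tz": 0.025,"wx": 0,"wy": 0,"wz": 0}
    - {"jaw": 0.8,"tx": 0,"ty": 0,"tz": 0.025,"wx": 0,"wy": 0,"wz": 0}
    - {"jaw": 0.8,"tx": 0,"ty": 0,"tz": 0.018,"wx": 0,"wy": 0,"wz": 0}
    - {"jaw": 0.8,"tx": 0,"ty": 0,"tz": 0.008,"wx": 0,"wy": 0,"wz": 0}
    - {"jaw": 0.8,"tx": 0,"ty": 0,"tz": 0.002,"wx": 0,"wy": 0,"wz": 0}
    - {"jaw": 0.8,"tx": 0,"ty": 0,"tz": 0,"wx": 0,"wy": 0,"wz": 0}

```text
t: 6.5
ee_pos: [0.5309, 0.1619, 0.2187]
ee_rot: [0.0, 0.652, 0.758, 0.0]
ft_force: [0.1, -0.3, -1.5]
gripper_width: 0.0395
finger_force: 25.0
```

>>> step_arm:
  increments:
    - {"jaw": 0.8,"tx": 0,"ty": 0,"tz": 0.001,"wx": 0,"wy": 0,"wz": 0}
    - {"jaw": 0.8,"tx": 0,"ty": 0,"tz": 0.001,"wx": 0,"wy": 0,"wz": 0}
    - {"jaw": 0.8,"tx": 0,"ty": 0,"tz": 0,"wx": 0,"wy": 0,"wz": 0}

```text
t: 6.8
ee_pos: [0.531, 0.1624, 0.2174]
ee_rot: [0.0, 0.652, 0.759, 0.001]
ft_force: [-0.6, -0.2, -1.5]
gripper_width: 0.0394
finger_force: 25.0
```

>>> step_arm:
  increments:
    - {"jaw": 0.8,"tx": 0,"ty": 0,"tz": 0.001,"wx": 0,"wy": 0,"wz": 0}
    - {"jaw": 0.8,"tx": 0,"ty": 0,"tz": 0.001,"wx": 0,"wy": 0,"wz": 0}
    - {"jaw": 0.8,"tx": 0,"ty": 0,"tz": 0,"wx": 0,"wy": 0,"wz": 0}

```text
t: 7.1
ee_pos: [0.5308, 0.1623, 0.2148]
ee_rot: [0.0, 0.652, 0.758, 0.0]
ft_force: [0.1, -0.1, -0.8]
gripper_width: 0.0396
finger_force: 25.0
```

>>> step_arm:
  increments:
    - {"jaw": 0.8,"tx": 0,"ty": 0,"tz": 0.0008,"wx": 0,"wy": 0,"wz": 0}
    - {"jaw": 0.8,"tx": 0,"ty": 0,"tz": 0,"wx": 0,"wy": 0,"wz": 0}

```text
t: 7.3
ee_pos: [0.5309, 0.1624, 0.2148]
ee_rot: [0.0, 0.652, 0.758, 0.0]
ft_force: [-2.1, 0.5, 5.7]
gripper_width: 0.0396
finger_force: 25.0
```

Contact with the plate: the height has stopped changing and the force reads +5.7 N. Releasing and rising.

>>> step_arm:
  increments:
    - {"jaw": 0.5,"tx": 0,"ty": 0,"tz": 0,"wx": 0,"wy": 0,"wz": 0}
    - {"jaw": 0.35,"tx": 0,"ty": 0,"tz": 0,"wx": 0,"wy": 0,"wz": 0}
    - {"jaw": 0.25,"tx": 0,"ty": 0,"tz": 0,"wx": 0,"wy": 0,"wz": 0}
    - {"jaw": 0.25,"tx": 0,"ty": 0,"tz": 0,"wx": 0,"wy": 0,"wz": 0}
    - {"jaw": 0.25,"tx": 0,"ty": 0,"tz": 0,"wx": 0,"wy": 0,"wz": 0}
    - {"jaw": 0.25,"tx": 0,"ty": 0,"tz": -0.01,"wx": 0,"wy": 0,"wz": 0}
    - {"jaw": 0.25,"tx": 0,"ty": 0,"tz": -0.025,"wx": 0,"wy": 0,"wz": 0}
    - {"jaw": 0.25,"tx": 0,"ty": 0,"tz": -0.035,"wx": 0,"wy": 0,"wz": 0}

```text
t: 8.1
ee_pos: [0.5296, 0.162, 0.2832]
ee_rot: [-0.001, 0.652, 0.758, -0.002]
ft_force: [0.7, 0.2, 0.2]
gripper_width: 0.066
finger_force: 0.0
```

>>> step_arm:
  increments:
    - {"jaw": 0.4,"tx": -0.03,"ty": 0.015,"tz": -0.02,"wx": 0,"wy": 0,"wz": 0}
    - {"jaw": 0.4,"tx": -0.04,"ty": 0.02,"tz": 0,"wx": 0,"wy": 0,"wz": 0}
    - {"jaw": 0.4,"tx": -0.04,"ty": 0.02,"tz": 0,"wx": 0,"wy": 0,"wz": 0}
    - {"jaw": 0.4,"tx": -0.03,"ty": 0.01,"tz": 0,"wx": 0,"wy": 0,"wz": 0}
    - {"jaw": 0.4,"tx": -0.02,"ty": 0,"tz": 0,"wx": 0,"wy": 0,"wz": 0}
    - {"jaw": 0.4,"tx": 0,"ty": 0,"tz": 0,"wx": 0,"wy": 0,"wz": 0}
    - {"jaw": 0.4,"tx": 0,"ty": 0,"tz": 0,"wx": 0,"wy": 0,"wz": 0}

```text
t: 8.8
ee_pos: [0.619, 0.0137, 0.3043]
ee_rot: [-0.0, 0.652, 0.758, 0.0]
ft_force: [-0.4, 0.4, 0.9]
gripper_width: 0.0528
finger_force: 0.0
```

```bash
cat >> h.py <<'E'
A=np.radians(YAW)
def cal(P):
    X=P[...,0]-.535;Y=P[...,1]-.1277
    return np.stack([X*np.cos(A)+Y*np.sin(A),-X*np.sin(A)+Y*np.cos(A)],-1)
def rect(name,P,z0,z1,x0,x1,y0,y1):
    C=cal(P);Z=P[...,2];m=(Z>z0)&(Z<z1)&(C[...,0]>x0)&(C[...,0]<x1)&(C[...,1]>y0)&(C[...,1]<y1)
    print(name,m.sum(), cv2.minAreaRect(C[m].astype(np.float32)) if m.sum() else 0, P[m].mean(0) if m.sum() else 0)
E
python3 - <<'E'
from h import *
need((.6100,.0445),.084)
p,P=wcloud();cv2.imwrite("pics/w3.png",p)
pt,d=manip.camera("top");Q=cloud("top",d);cv2.imwrite("pics/top1.png",pt[...,::-1])
for n,c in(("wrist",P),("top",Q)):
    rect(n+" post",c,.09,.106,.03,.09,-.13,-.05)
    rect(n+" moving",c,.048,.063,-.04,.04,-.1,-.04)
    rect(n+" fixed",c,.048,.063,-.04,.04,.055,.1)
    rect(n+" tube",c,.08,.094,-.04,.04,.0,.07)
E
```

```text
t 8.8 pos [0.619  0.0137 0.3043] shift mm [31.7653 -4.2927 73.3208] turn [ 0.0072 -0.0258 -0.1152] w 0.05283094330778963 ft [-0.4147  0.4207  0.9346] [-0.0296  0.0774 -0.0164]
wrist post 969 ((0.06153316795825958, -0.09498215466737747), (0.018118133768439293, 0.0178453978151083), 89.57057189941406) [0.6102 0.0437 0.0977]
wrist moving 1876 ((0.0072087496519088745, -0.07246564328670502), (0.015570970252156258, 0.06552977859973907), 89.82817077636719) [0.5543 0.0574 0.0569]
wrist fixed 0 0 0
wrist tube 549 ((-0.0003834795206785202, 0.02099645882844925), (0.01108129508793354, 0.034669339656829834), 85.42681121826172) [0.5327 0.1479 0.0857]
top post 0 0 0
top moving 0 0 0
top fixed 0 0 0
top tube 0 0 0
```

View pics/w3.png

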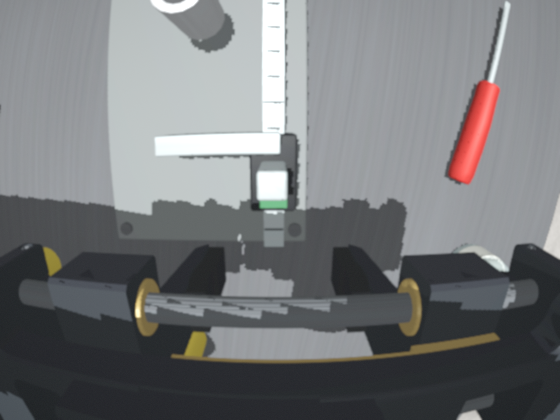

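The tube stands upright at about (185,20), and the post at (272,187) is centred between the fingers laterally. Moving to the post, then gripping it.

>>> step_arm:
  increments:
    - {"jaw": 0.4,"tx": 0.015,"ty": -0.004,"tz": 0,"wx": 0,"wy": 0,"wz": 0}
    - {"jaw": 0.4,"tx": 0.0155,"ty": 0,"tz": 0,"wx": 0,"wy": 0,"wz": 0}
    - {"jaw": 0.4,"tx": 0,"ty": 0,"tz": 0.02,"wx": 0,"wy": 0,"wz": 0}
    - {"jaw": 0.4,"tx": 0,"ty": 0,"tz": 0.025,"wx": 0,"wy": 0,"wz": 0}
    - {"jaw": 0.4,"tx": 0,"ty": 0,"tz": 0.02,"wx": 0,"wy": 0,"wz": 0}
    - {"jaw": 0.4,"tx": 0,"ty": 0,"tz": 0.008,"wx": 0,"wy": 0,"wz": 0}
    - {"jaw": 0.4,"tx": 0,"ty": 0,"tz": 0,"wx": 0,"wy": 0,"wz": 0}

```text
t: 9.6
ee_pos: [0.6094, 0.0448, 0.2295]
ee_rot: [-0.001, 0.651, 0.759, -0.001]
ft_force: [-0.4, 0.6, 0.2]
gripper_width: 0.053
finger_force: 0.0
```

```bash
python3 -c "
from h import *
need((.6102,.0431),.084)"
```

```text
t 9.6 pos [0.6094 0.0448 0.2295] shift mm [-1.8295  0.5139 -1.5349] turn [-0.1793 -0.0348  0.046 ] w 0.053043936814636795 ft [-0.4047  0.6179  0.2441] [-0.0489  0.0229 -0.0163]
```

>>> step_arm:
  increments:
    - {"jaw": 0.4,"tx": -0.001,"ty": 0.0005,"tz": -0.001,"wx": 0,"wy": 0,"wz": 0}
    - {"jaw": 0.6,"tx": 0,"ty": 0,"tz": 0,"wx": 0,"wy": 0,"wz": 0}
    - {"jaw": 0.75,"tx": 0,"ty": 0,"tz": 0,"wx": 0,"wy": 0,"wz": 0}
    - {"jaw": 1,"tx": 0,"ty": 0,"tz": 0,"wx": 0,"wy": 0,"wz": 0}
    - {"jaw": 1,"tx": 0,"ty": 0,"tz": 0,"wx": 0,"wy": 0,"wz": 0}
    - {"jaw": 1,"tx": 0,"ty": 0,"tz": 0,"wx": 0,"wy": 0,"wz": 0}
    - {"jaw": 1,"tx": 0,"ty": 0,"tz": 0,"wx": 0,"wy": 0,"wz": 0}
  newtons: 25

```text
t: 10.3
ee_pos: [0.611, 0.0423, 0.2323]
ee_rot: [-0.0, 0.652, 0.758, -0.0]
ft_force: [-2.9, -0.7, 3.5]
gripper_width: 0.0175
finger_force: 25.0
```

```bash
python3 -c "
from h import *
need((.6102,.0431),.084);print(manip.state()['finger_force'])"
```

```text
t 10.3 pos [0.611  0.0423 0.2323] shift mm [ 0.8668 -0.6805  1.2505] turn [-0.0313  0.0047 -0.0474] w 0.017525559569329913 ft [-2.8993 -0.6694  3.4724] [-0.1211  0.3683  0.0149]
25.00007478520274
```

>>> step_arm:
  increments:
    - {"jaw": 1,"tx": 0.003,"ty": 0,"tz": 0,"wx": 0,"wy": 0,"wz": 0}
    - {"jaw": 1,"tx": 0.005,"ty": 0,"tz": 0,"wx": 0,"wy": 0,"wz": 0}
    - {"jaw": 1,"tx": 0.005,"ty": 0,"tz": 0,"wx": 0,"wy": 0,"wz": 0}
    - {"jaw": 1,"tx": 0.005,"ty": 0,"tz": 0,"wx": 0,"wy": 0,"wz": 0}
    - {"jaw": 1,"tx": 0.005,"ty": 0,"tz": 0,"wx": 0,"wy": 0,"wz": 0}
    - {"jaw": 1,"tx": 0.005,"ty": 0,"tz": 0,"wx": 0,"wy": 0,"wz": 0}
    - {"jaw": 1,"tx": 0.005,"ty": 0,"tz": 0,"wx": 0,"wy": 0,"wz": 0}
    - {"jaw": 1,"tx": 0.002,"ty": 0,"tz": 0,"wx": 0,"wy": 0,"wz": 0}

```text
t: 11.1
ee_pos: [0.6057, 0.0776, 0.2322]
ee_rot: [-0.0, 0.651, 0.759, -0.0]
ft_force: [-2.7, -3.0, 5.4]
gripper_width: 0.0179
finger_force: 25.0
```

```bash
python3 -c "
from h import *
need((.6102-.0136,.0431+.089),.084)"
```

```text
t 11.1 pos [0.6057 0.0776 0.2322] shift mm [55.2237 -0.7158  1.2077] turn [-0.0226  0.017  -0.0082] w 0.017861293728209687 ft [-2.6622 -2.9678  5.3878] [-0.5395  0.4781 -0.0192]
```

>>> step_arm:
  increments:
    - {"jaw": 1,"tx": 0.004,"ty": 0,"tz": 0,"wx": 0,"wy": 0,"wz": 0}
    - {"jaw": 1,"tx": 0.005,"ty": 0,"tz": 0,"wx": 0,"wy": 0,"wz": 0}
    - {"jaw": 1,"tx": 0.005,"ty": 0,"tz": 0,"wx": 0,"wy": 0,"wz": 0}
    - {"jaw": 1,"tx": 0.005,"ty": 0,"tz": 0,"wx": 0,"wy": 0,"wz": 0}
    - {"jaw": 1,"tx": 0.005,"ty": 0,"tz": 0,"wx": 0,"wy": 0,"wz": 0}
    - {"jaw": 1,"tx": 0.005,"ty": 0,"tz": 0,"wx": 0,"wy": 0,"wz": 0}
    - {"jaw": 1,"tx": 0.003,"ty": 0,"tz": 0,"wx": 0,"wy": 0,"wz": 0}
    - {"jaw": 1,"tx": 0.002,"ty": 0,"tz": 0,"wx": 0,"wy": 0,"wz": 0}

```text
t: 11.9
ee_pos: [0.6006, 0.1111, 0.2322]
ee_rot: [0.0, 0.652, 0.759, -0.0]
ft_force: [-2.9, -3.2, 4.6]
gripper_width: 0.0182
finger_force: 25.0
```

Run:
```python
from h import *
need((.6102-.0136,.0431+.089),.084)
p,P=wcloud();cv2.imwrite("pics/w4.png",p)
rect("fixed",P,.048,.063,-.04,.04,.058,.1)
rect("tube",P,.08,.094,-.04,.04,.0,.07)
C=cal(P[(np.abs(P[...,2]-.0865)<.004)&(np.abs(cal(P)[...,0])<.04)&(np.abs(cal(P)[...,1]-.035)<.035)])
print(C.min(0),C.max(0))
```

```text
t 11.9 pos [0.6006 0.1111 0.2322] shift mm [21.3313 -0.7567  1.2046] turn [-0.0184  0.0183 -0.0147] w 0.01823169365827531 ft [-2.9122 -3.2446  4.6475] [-0.5269  0.4587  0.0358]
fixed 3766 ((0.007374461740255356, 0.07042786478996277), (0.01568300649523735, 0.06521017849445343), 89.75956726074219) [0.5338 0.1981 0.0567]
tube 4188 ((0.0007506385445594788, 0.03587094694375992), (0.0389978252351284, 0.039699409157037735), 70.3582763671875) [0.5316 0.1636 0.0862]
[-0.0196  0.0159] [0.0208 0.0556]
```

View pics/w4.png

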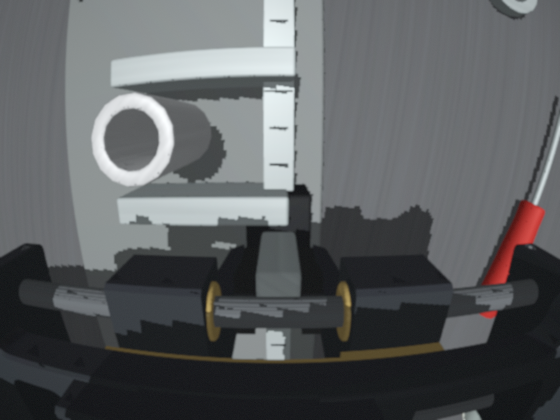

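The tube stands between the jaws, centred at (133,138), with the moving jaw at (205,208) still square and a gap on each side. Closing slowly and watching the force.

>>> step_arm:
  increments:
    - {"jaw": 1,"tx": 0.002,"ty": 0,"tz": 0,"wx": 0,"wy": 0,"wz": 0}
    - {"jaw": 1,"tx": 0.002,"ty": 0,"tz": 0,"wx": 0,"wy": 0,"wz": 0}
    - {"jaw": 1,"tx": 0.002,"ty": 0,"tz": 0,"wx": 0,"wy": 0,"wz": 0}
    - {"jaw": 1,"tx": 0.002,"ty": 0,"tz": 0,"wx": 0,"wy": 0,"wz": 0}
    - {"jaw": 1,"tx": 0.002,"ty": 0,"tz": 0,"wx": 0,"wy": 0,"wz": 0}
    - {"jaw": 1,"tx": 0.0015,"ty": 0,"tz": 0,"wx": 0,"wy": 0,"wz": 0}
    - {"jaw": 1,"tx": 0.0015,"ty": 0,"tz": 0,"wx": 0,"wy": 0,"wz": 0}
    - {"jaw": 1,"tx": 0.001,"ty": 0,"tz": 0,"wx": 0,"wy": 0,"wz": 0}

```text
t: 12.75
ee_pos: [0.5985, 0.1247, 0.2322]
ee_rot: [0.0, 0.652, 0.759, -0.0]
ft_force: [-2.2, -3.8, 5.4]
gripper_width: 0.0175
finger_force: 25.0
```

```bash
python3 -c "
from h import *
need((.6102-.0136,.0431+.089),.084)"
```

```text
t 12.75 pos [0.5985 0.1247 0.2322] shift mm [ 7.6163 -0.7878  1.2119] turn [-0.0147  0.0351 -0.0152] w 0.01746529599174197 ft [-2.2094 -3.7787  5.4343] [-0.636   0.5053  0.0222]
```

Contact is expected in roughly 4–7 mm, so I'll use finer steps.

>>> step_arm:
  increments:
    - {"jaw": 1,"tx": 0.001,"ty": 0,"tz": 0,"wx": 0,"wy": 0,"wz": 0}
    - {"jaw": 1,"tx": 0.001,"ty": 0,"tz": 0,"wx": 0,"wy": 0,"wz": 0}
    - {"jaw": 1,"tx": 0.001,"ty": 0,"tz": 0,"wx": 0,"wy": 0,"wz": 0}
    - {"jaw": 1,"tx": 0.001,"ty": 0,"tz": 0,"wx": 0,"wy": 0,"wz": 0}

```text
t: 13.15
ee_pos: [0.5979, 0.1286, 0.2322]
ee_rot: [0.0, 0.652, 0.759, -0.0]
ft_force: [-2.4, -3.0, 4.9]
gripper_width: 0.0179
finger_force: 25.0
```

>>> step_arm:
  increments:
    - {"jaw": 1,"tx": 0.001,"ty": 0,"tz": 0,"wx": 0,"wy": 0,"wz": 0}
    - {"jaw": 1,"tx": 0.0005,"ty": 0,"tz": 0,"wx": 0,"wy": 0,"wz": 0}
    - {"jaw": 1,"tx": 0,"ty": 0,"tz": 0,"wx": 0,"wy": 0,"wz": 0}

```text
t: 13.45
ee_pos: [0.5977, 0.1298, 0.2322]
ee_rot: [0.0, 0.651, 0.759, -0.001]
ft_force: [-2.9, -4.3, 4.6]
gripper_width: 0.0179
finger_force: 25.0
```

```bash
python3 -c "
from h import *
need((.6102-.0136,.0431+.089),.084)"
```

```text
t 13.45 pos [0.5977 0.1298 0.2322] shift mm [ 2.4264 -0.7885  1.2002] turn [-0.0159  0.0731  0.0037] w 0.017905804005047224 ft [-2.9411 -4.307   4.6437] [-0.8016  0.4573  0.0396]
```

>>> step_arm:
  increments:
    - {"jaw": 1,"tx": 0.0005,"ty": 0,"tz": 0,"wx": 0,"wy": 0,"wz": 0}
    - {"jaw": 1,"tx": 0.0005,"ty": 0,"tz": 0,"wx": 0,"wy": 0,"wz": 0}
    - {"jaw": 1,"tx": 0,"ty": 0,"tz": 0,"wx": 0,"wy": 0,"wz": 0}

```text
t: 13.75
ee_pos: [0.5977, 0.1303, 0.2322]
ee_rot: [0.001, 0.651, 0.759, -0.001]
ft_force: [-1.2, -7.9, 4.1]
gripper_width: 0.0177
finger_force: 25.0
```

```bash
python3 -c "
from h import *
need((.6102-.0136,.0431+.089),.084)"
```

```text
t 13.75 pos [0.5977 0.1303 0.2322] shift mm [ 1.9636 -0.807   1.2182] turn [-0.0162  0.1372  0.0295] w 0.017706174633013206 ft [-1.1708 -7.8869  4.1456] [-1.169   0.3666  0.175 ]
```

Force has risen to about 8 N, up from 3–4 N, so the jaws are closing on the tube. Checking by camera before release.

Run:
```python
from h import *
p,P=wcloud();cv2.imwrite("pics/w5.png",p)
rect("fixed",P,.048,.062,-.04,.04,.058,.1)
rect("moving",P,.048,.062,-.04,.04,-.01,.029)
rect("tube",P,.08,.094,-.04,.04,.0,.08)
```

```text
fixed 3672 ((0.007386785000562668, 0.06801210343837738), (0.06520681083202362, 0.020047947764396667), 0.14436298608779907) [0.5339 0.1986 0.0569]
moving 2902 ((0.0071973372250795364, 0.018349047750234604), (0.06570814549922943, 0.020936958491802216), 0.8425363302230835) [0.5466 0.1455 0.0567]
tube 4193 ((0.006959792226552963, 0.02754482813179493), (0.03989947959780693, 0.07408464699983597), 23.9699764251709) [0.5306 0.1705 0.0862]
```

View pics/w5.png

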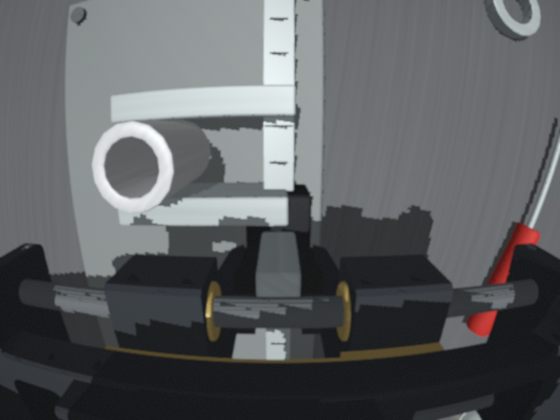

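Both jaws touch the tube at (133,165) and the jaw is square to within about a degree. Releasing and withdrawing upward.

>>> step_arm:
  increments:
    - {"jaw": 0.75,"tx": 0,"ty": 0,"tz": 0,"wx": 0,"wy": 0,"wz": 0}
    - {"jaw": 0.6,"tx": 0,"ty": 0,"tz": 0,"wx": 0,"wy": 0,"wz": 0}
    - {"jaw": 0.45,"tx": 0,"ty": 0,"tz": 0,"wx": 0,"wy": 0,"wz": 0}
    - {"jaw": 0.45,"tx": 0,"ty": 0,"tz": 0,"wx": 0,"wy": 0,"wz": 0}
    - {"jaw": 0.45,"tx": 0,"ty": 0,"tz": -0.01,"wx": 0,"wy": 0,"wz": 0}
    - {"jaw": 0.45,"tx": 0,"ty": 0,"tz": -0.025,"wx": 0,"wy": 0,"wz": 0}
    - {"jaw": 0.45,"tx": 0,"ty": 0,"tz": -0.03,"wx": 0,"wy": 0,"wz": 0}
    - {"jaw": 0.45,"tx": -0.02,"ty": 0,"tz": -0.02,"wx": 0,"wy": 0,"wz": 0}

```text
t: 14.6
ee_pos: [0.6011, 0.1127, 0.3198]
ee_rot: [0.001, 0.651, 0.759, 0.001]
ft_force: [0.1, -0.3, 1.0]
gripper_width: 0.0483
finger_force: 0.0
```

>>> step_arm:
  increments:
    - {"jaw": 0.45,"tx": -0.04,"ty": 0,"tz": -0.02,"wx": 0,"wy": 0,"wz": 0}
    - {"jaw": 0.45,"tx": -0.03,"ty": 0,"tz": 0,"wx": 0,"wy": 0,"wz": 0}
    - {"jaw": 0.45,"tx": -0.01,"ty": 0,"tz": 0,"wx": 0,"wy": 0,"wz": 0}
    - {"jaw": 0.45,"tx": 0,"ty": 0,"tz": 0,"wx": 0,"wy": 0,"wz": 0}
    - {"jaw": 0.45,"tx": 0,"ty": 0,"tz": 0,"wx": 0,"wy": 0,"wz": 0}

```text
t: 15.1
ee_pos: [0.6124, 0.0327, 0.3365]
ee_rot: [-0.001, 0.652, 0.758, -0.0]
ft_force: [-0.3, -0.4, -0.9]
gripper_width: 0.0487
finger_force: 0.0
```

Run:
```python
from h import *
p,P=wcloud();cv2.imwrite("pics/w6.png",cv2.resize(p[:260,60:420],None,fx=2.2,fy=2.2))
rect("fixed",P,.053,.06,-.022,.04,.066,.1)
rect("moving",P,.053,.06,-.022,.04,-.01,.0225)
rect("post",P,.09,.106,.03,.09,-.04,.03)
C=cal(P);m=(abs(P[...,2]-.0865)<.004)&(abs(C[...,0])<.04)&(abs(C[...,1]-.04)<.04)
print(C[m].min(0),C[m].max(0)); print(manip.state()["t"],manip.state()["ft_force"])
```

```text
fixed 19 ((0.017848405987024307, 0.06627742201089859), (0.0010917836334556341, 0.015823837369680405), 84.92350769042969) [0.5414 0.196  0.0566]
moving 1350 ((0.008989918977022171, 0.014985715039074421), (0.06199289485812187, 0.015123778022825718), 0.1581021249294281) [0.5422 0.1437 0.0568]
post 729 ((0.061612214893102646, -0.0071786148473620415), (0.01793285645544529, 0.018030241131782532), 89.66033935546875) [0.5971 0.1296 0.0977]
[-0.0195  0.0227] [0.0197 0.0583]
15.15 [ 0.0922 -0.6138 -0.372 ]
```

View pics/w6.png

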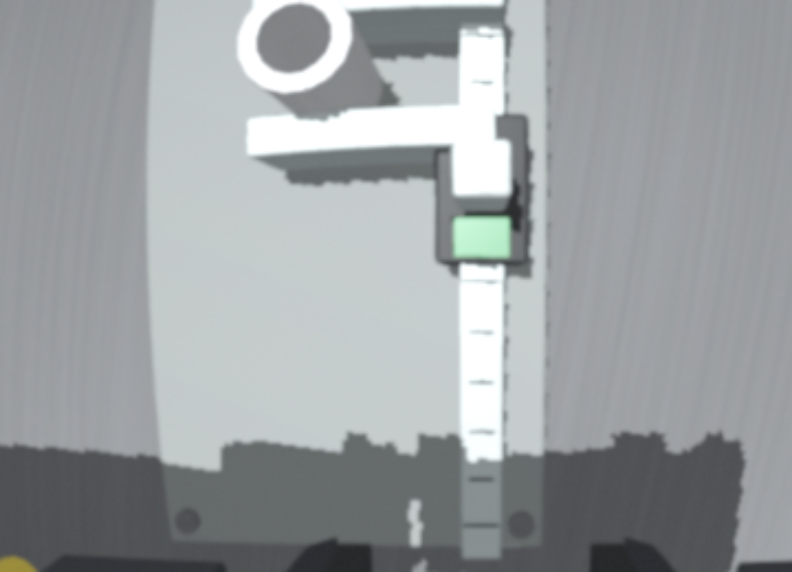

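```bash
python3 -c "
from plant import manip
print(manip.sign_off())"
```

```text
the job is handed in; nothing more can be done
None
```

The hollow tube stands upright on the caliper's base plate with the moving jaw closed on it and square to within about 1°. The robot has let go, and I handed the job in at about 15 s. Contact rests on the closing force rising to about 8 N and a measured gap of about 40 mm; the last picture cut off the fixed-jaw side.

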